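# Open the slide gate of the square abrasive hopper

## Robot

A 7-joint arm with a two-finger parallel gripper is mounted at the origin on the work surface. World frame = base frame: x ahead of the robot, y to its left, z up, the work surface at z = 0. Lengths are in m, angles in rad, forces in N, time in s.
With the tool pointing down it reaches from about 0.425 to 0.925 m from the base axis. Payload 6.8 kg.
Tool frame: the origin (TCP) lies on the centre line of the jaws, within the pads' length; the fingertips stand ahead of it and the grasp point (between the pads) lies 2 mm behind it (tip_extent is the z of the fingertips in the tool frame, in m); z points along the fingers, y is the direction in which the jaws open and shut (so a half turn about z gives the same grasp; the last joint's range is limited). The gripper opens to 85 mm and grips with 20 to 120 N. Pads are 22 mm wide; open, the fingers measure 114 mm over their backs; the gripper's body (76 mm by 85 mm) begins 54 mm behind the grasp point. The pads swing forward as they close: fully open they stand 13 mm farther back than shut.
Start: joints at [-1.409, 0.477, 0.022, 1.555, -0.011, 1.109, -0.083], TCP at [0.18, 0.651, 0.248] pointing down, gripper open.
Joint ranges: [-2.96, 2.96], [-0.34, 2.1], [-1.41, 1.46], [0.24, 2.44], [-1.37, 4.51], [0.17, 1.92], [-2.96, 2.96]. Speed limits (rad/s): [2.39, 2.39, 3.14, 3.14, 3.14, 3.14, 3.14].

## Interface

Orientations are given as a 3x3 rotation matrix whose columns are the frame's x, y, z axes.
In Python, from workcell import move_to, servo_line, move_j, command_gripper, wait, ik, get_state, camera, IKError, job_done, tip_extent gives the robot as it stands. Calls block until the motion is done:
- move_to(position, orientation): joint-space move of the TCP to a pose.
- servo_line(position, ori=None, vel=0.15, contact_N=None): straight line of the TCP; ori=None keeps the orientation; vel is the mean speed in m/s. With contact_N (N) it stops when the force on the tool has changed by that much, and returns True; else False.
- move_j(angles): joint-space move.
- command_gripper(opening, newtons=None): finger opening in m; newtons is the grip in N (None keeps the last); returns when the fingers have stopped.
- wait(seconds).
- ik(position, orientation): joint angles nearest the present ones, or None.
- get_state(): the state.
- camera(name): name is "side" or "top"; returns a dict with "img" (400x640x3 uint8, red, green, blue), "range_z" (400x640 float32, m along the optical axis (not along the pixel's ray), 0 where there is no reading), "K" (3x3 intrinsics, pixels), "k1" (the pictures are not rectified: a ray, as slopes to the right and down, at radius r is drawn at 1 + k1 r^2 times it, then the intrinsics apply), "position" and "rotation" of the camera in the world. Camera axes: x right, y up, looking along -z (the intrinsics and any distortion apply to the point x, -y, -z); pixel columns grow to the right and rows downward; lengths in m; the calibration is good to about 2 mm. A picture is of the moment at which its call begins.
A pose or a line that the arm cannot do raises IKError and nothing moves.
- job_done(): hands the job in, once; it reports no verdict.
The state is a dict: "time_s": time; "joint_pos": joint angles; "dq": joint speeds; "joint_torque": joint torques, N m; "ee_pos": TCP position; "tcp_rot": TCP orientation; "wrist_force": force on the tool from outside, world axes, zero at the start; "moment": the same for the moment, N m; "finger_gap": finger opening in m.
Only numpy, scipy, OpenCV 4.12 (cv2) and the standard library are available. Lean on these libraries where they do the work, as an engineer would, in place of code of your own. Each camera call takes 0.05 s, during which the arm holds its last target.

## Task

Two sheet-metal abrasive hoppers stand on the table of the glass-blasting workshop, one square and one round, each with a slide gate across its chute. Draw the gate of the square hopper straight out by its upright grip plate until it hits its end stop, and let go of it there. Leave the round hopper's gate as it is.

Things in the scene. Friction and masses are not known exactly. Their poses are not given: they have to be found in the camera images.
- square_hopper: Open-topped sheet-steel hopper with four flat sloping sides, 152 mm square and 227 mm high at the rim, on four legs, fixed to the table, left or right of its round twin, facing roughly the robot. Origin: on the table under its centre; x points to its back, z up; its gate draws out level along minus x. The guides and end-stop posts reach 114 mm out from the centre and up to 102 mm above the table.
- square_grip (a point): Grip point of the square hopper's gate: level steel blade, 76 mm wide, top face 86 mm above the table, with an upright black grip plate at its outer end, 12 mm thick along the draw, 44 mm wide, top edge 142 mm above the table. Point: mid thickness and width, 17 mm below the top edge; 180 mm in front of the hopper's centre with the gate fully in. Axes: x towards the hopper, y along the width, z up.
- square_gate (a joint): How far the square hopper's gate is drawn out, in m: 0 fully in, 0.090 at its end stop; starts between 0 and 0.020. It slides with a steady friction of about 5 N, the stop is rigid, and the gate stays where it is left.
- round_grip (a point): The same point on the gate of the ROUND hopper (conical, open-topped, steel, 158 mm across the rim, 227 mm high), whose stand, gate and grip plate are the same as those of the square one; axes likewise. This gate also starts up to 20 mm out and is to be left alone.

How it is judged:
At the end, for the whole second after the job is handed in: The square hopper's gate stands still at its end stop (drawn out 90 mm, within 12 mm of it), released, and the round hopper's gate is within 12 mm of where it was at the start (value of joint square_gate above 0.078 m and velocity of joint square_gate between -0.01 and 0.01 m/s and distance of round_grip from where it was at the start of the episode below 0.012 m); the robot touches nothing.
It fails at once if the round hopper's gate is moved by more than 12 mm (distance of round_grip from where it was at the start of the episode above 0.012 m).
It also fails if it takes over 32 s, if anything falls off the work surface, if the arm or the gripper's body presses on something with over 40 N, if the wrist force passes 120 N, or if a joint passes its speed limit or range.

## Working session

There is one attempt and no reset: what is moved stays moved. The work goes in short steps, each a Python script; the robot and the scene stay as the last script left them, time stands still between calls to the robot, and variables do not carry over. Pictures are saved under pics/ and viewed, and the job is handed in when it is done.

```bash
ls; mkdir -p pics
cat > h.py <<'E'
import numpy as np, cv2
def save(c,n): cv2.imwrite('pics/'+n+'.png',c['img'][:,:,::-1])
def world(c,u,v,z=None):
    K=c['K'];d=np.array([(u-K[0,2])/K[0,0],(v-K[1,2])/K[1,1]])
    s=d.copy()
    for _ in range(20): s=d/(1+c['k1']*(s@s))
    z=c['range_z'][int(round(v)),int(round(u))] if z is None else z
    return c['position']+c['rotation']@(z*np.array([s[0],-s[1],-1]))
def allw(c):
    K=c['K'];v,u=np.mgrid[:400,:640]
    d=np.stack([(u-K[0,2])/K[0,0],(v-K[1,2])/K[1,1]],-1);s=d.copy()
    for _ in range(20): s=d/(1+c['k1']*(s**2).sum(-1,keepdims=True))
    z=c['range_z'];P=np.stack([s[...,0]*z,-s[...,1]*z,-z],-1)
    return P@np.array(c['rotation']).T+c['position']
E
python3 - <<'E'
from workcell import *
from h import *
import pickle
for n in('top','side'):
    c=camera(n);save(c,n+'0');pickle.dump(c,open(n+'0.pkl','wb'));print(n,c['position'],c['rotation'],c['k1'],c['K'])
s=get_state();print(s,tip_extent)
E
```

```text
pics
top [ 0.51678682 -0.0153336   0.93642264] [[-0.00609814  0.98361732 -0.18016595]
 [-0.99997859 -0.0064259  -0.00123562]
 [-0.0023731   0.18015456  0.98363545]] -0.07200528099209366 [[369.04634001   0.         306.94143216]
 [  0.         369.04634001 199.8973444 ]
 [  0.           0.           1.        ]]
side [0.20334321 0.41392247 0.55005023] [[-0.68290473  0.44916829 -0.57609806]
 [-0.73035349 -0.40361992  0.55106692]
 [ 0.01499713  0.79708143  0.60368558]] -0.05170817523090719 [[374.43342852   0.         320.31327197]
 [  0.         374.43342852 201.57139232]
 [  0.           0.           1.        ]]
{'time_s': 0.1, 'joint_pos': array([-1.40911959,  0.47775598,  0.02229629,  1.55637155, -0.01148143,
        1.10927654, -0.08310021]), 'dq': array([ 8.26895619e-04, -2.35293797e-03, -1.75410339e-03, -1.88498077e-03,
       -2.94013428e-05,  6.29336824e-04, -2.12175869e-04]), 'joint_torque': array([ 4.80298069e-03, -5.97763002e+01,  1.61371417e+00, -2.81950647e+01,
        1.27968934e-02,  5.09375022e-03, -6.95450822e-06]), 'ee_pos': array([0.17974877, 0.65009541, 0.24738816]), 'tcp_rot': array([[-9.63848857e-01,  2.66449375e-01, -3.32659485e-04],
       [ 2.66449556e-01,  9.63847451e-01, -1.65061867e-03],
       [-1.19173316e-04, -1.67958389e-03, -9.99998582e-01]]), 'wrist_force': array([0.13450427, 0.17269894, 0.68331356]), 'moment': array([-0.00535849, -0.02771927,  0.01024967]), 'finger_gap': 0.08544922611094656} 0.017
```

View pics/top0.png

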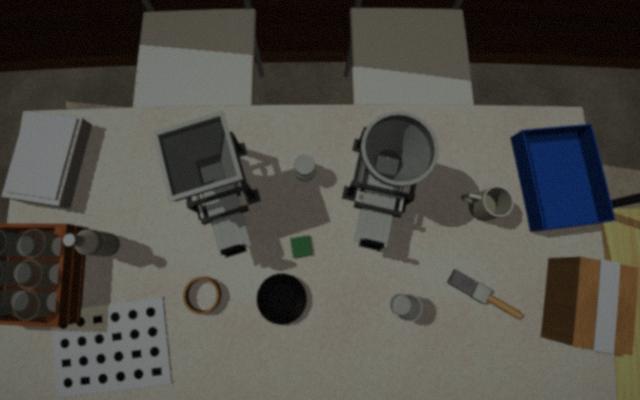

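View pics/side0.png

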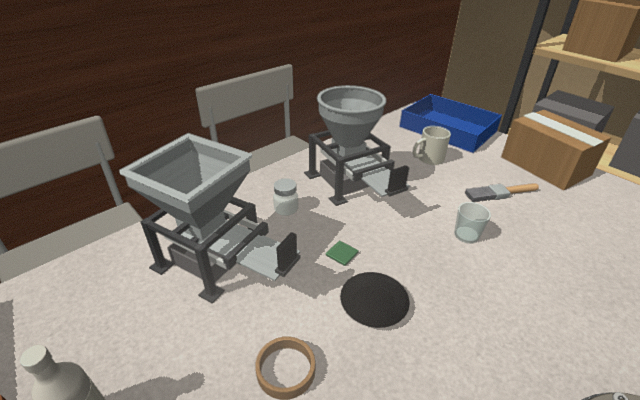

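Top view: the square hopper is on the left (rim about (155–245, 115–195)), with its grip plate near (232,250). The round hopper's plate is near (371,243). The side view shows the square plate at about (287,253). Next I'll measure with depth.

Run:
```python
from h import *
import pickle
for n,bx in(('top',(200,270,225,262)),('side',(270,302,228,280))):
    c=pickle.load(open(n+'0.pkl','rb'));P=allw(c)
    u0,u1,v0,v1=bx
    s=np.zeros((400,640),bool);s[v0:v1,u0:u1]=1
    dark=c['img'].max(-1)<60
    m=s&(P[...,2]>.1)&(P[...,2]<.16)&(c['range_z']>0)
    Q=P[m];print(n,len(Q),Q.min(0),Q.max(0),Q.mean(0))
    mt=m&(P[...,2]>.135)
    Q=P[mt][:,:2]
    r=cv2.minAreaRect(Q.astype(np.float32)*1000);print('top edge',len(Q),Q.mean(0),r)
    # rim
    u0,u1,v0,v1=(140,255,100,210) if n=='top' else (115,260,125,230)
    s[:]=0;s[v0:v1,u0:u1]=1
    Q=P[s&(P[...,2]>.217)&(P[...,2]<.24)&(c['range_z']>0)][:,:2]
    print('rim',len(Q),cv2.minAreaRect(Q.astype(np.float32)*1000))
    im=c['img'][bx[2]-60:bx[3]+30,bx[0]-60:bx[1]+60,::-1]
    cv2.imwrite(f'pics/crop_{n}.png',cv2.resize(im,None,fx=4,fy=4,interpolation=2))
```

```text
top 160 [0.54555933 0.12855938 0.10020005] [0.56739329 0.17138128 0.14546566] [0.55579167 0.14805437 0.1358145 ]
top edge 119 [0.55621282 0.14994102] ((556.197998046875, 150.93386840820312), (11.798521041870117, 43.690757751464844), 17.823440551757812)
rim 1421 ((742.1420288085938, 209.49362182617188), (153.21261596679688, 154.48960876464844), 17.22510528564453)
side 502 [0.54339449 0.12972502 0.10002983] [0.56513508 0.17288033 0.14391804] [0.5505784  0.15438245 0.12631829]
top edge 193 [0.55279955 0.15271854] ((554.3099365234375, 151.25515747070312), (11.881673812866211, 44.87127685546875), 16.3707218170166)
rim 1905 ((741.548583984375, 208.52798461914062), (156.69796752929688, 153.37156677246094), 17.197193145751953)
```

View pics/crop_top.png

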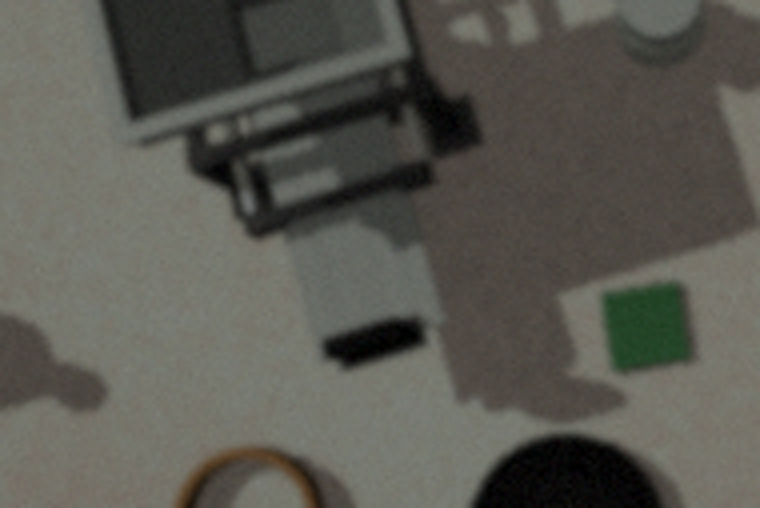

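View pics/crop_side.png

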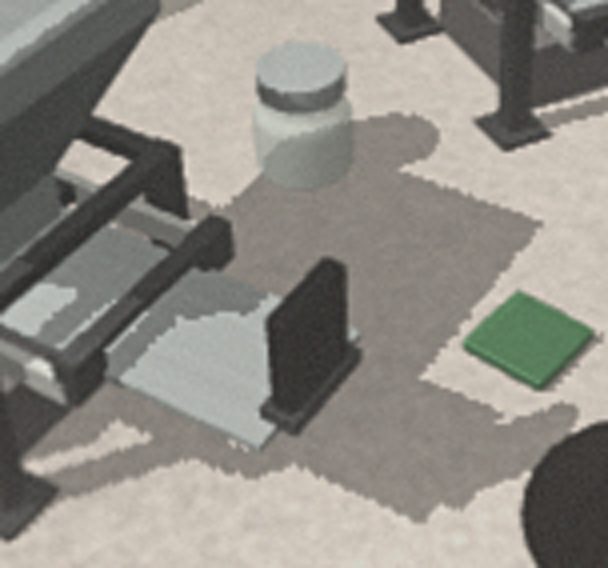

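Both cameras agree: the grip is at about (0.555, 0.151), the yaw is 17.2°, and the gate is already drawn about 16 mm. I'll check reach and obstacle heights before moving.

```bash
cat >> h.py <<'E'
a=np.radians(17.2);d=np.array([np.cos(a),np.sin(a),0])
def R(s): 
    y=s*d;z=np.array([0,0,-1.]);return np.column_stack([np.cross(y,z),y,z])
g=np.array([0.5552,0.1511,0.123])
E
python3 - <<'E'
from workcell import *
from h import *
import pickle
P=allw(pickle.load(open('top0.pkl','rb')));Z=P[...,2]
m=(P[...,1]>.05)&(P[...,0]<.66)&(Z<.6)
print('max z',Z[m].max(),P[m][Z[m].argmax()])
q0=get_state()['joint_pos']
for s in(1,-1):
    for p in(g+[0,0,.2],g,g-.1*d+[0,0,.0],[.18,.65,.33]):
        q=ik(np.array(p),R(s));print(s,None if q is None else np.round(q-q0,2),None if q is None else np.round(q,2))
E
```

```text
max z 0.22966285992816005 [0.65371183 0.24141778 0.22966286]
1 [ 0.58 -0.21  0.54  0.18 -0.14  0.07  0.16] [-0.83  0.27  0.56  1.74 -0.15  1.18  0.08]
1 [ 0.68  0.02  0.44  0.37 -0.3  -0.33  0.29] [-0.73  0.5   0.46  1.93 -0.31  0.78  0.21]
1 [ 0.65 -0.13  0.43  0.6  -0.23 -0.43  0.23] [-0.76  0.35  0.45  2.16 -0.24  0.68  0.15]
1 [-0.16 -0.05  0.23 -0.09 -0.09  0.15 -0.92] [-1.57  0.42  0.25  1.47 -0.11  1.26 -1.01]
-1 [ 0.14  0.04  1.27  0.2  -0.51  0.16 -2.61] [-1.27  0.52  1.29  1.76 -0.52  1.27 -2.69]
-1 [ 0.22  0.43  1.24  0.4  -0.98 -0.01 -2.24] [-1.19  0.9   1.27  1.96 -1.    1.1  -2.32]
-1 [ 0.11  0.25  1.25  0.63 -0.9  -0.17 -2.23] [-1.3   0.73  1.28  2.18 -0.91  0.94 -2.31]
-1 [ 0.3  -0.02 -0.44 -0.12  0.2   0.19  1.99] [-1.11  0.45 -0.42  1.43  0.19  1.29  1.9 ]
```

Run:
```python
from workcell import *
from h import *
servo_line(np.array([.18,.65,.33]),vel=.15)
move_to(g+[0,0,.2],R(1))
r=servo_line(g+[0,0,.04],vel=.12,contact_N=10)
print(r);s=get_state();print(s['time_s'],s['ee_pos'],s['wrist_force'],s['finger_gap'])
c=camera('side');cv2.imwrite('pics/s1.png',c['img'][:,:,::-1])
c=camera('top');cv2.imwrite('pics/t1.png',c['img'][:,:,::-1])
```

```text
False
4.5083 [0.55573393 0.15121612 0.16371314] [-0.7385569   0.535493    0.32034651] 0.08545556514111015
```

View pics/s1.png

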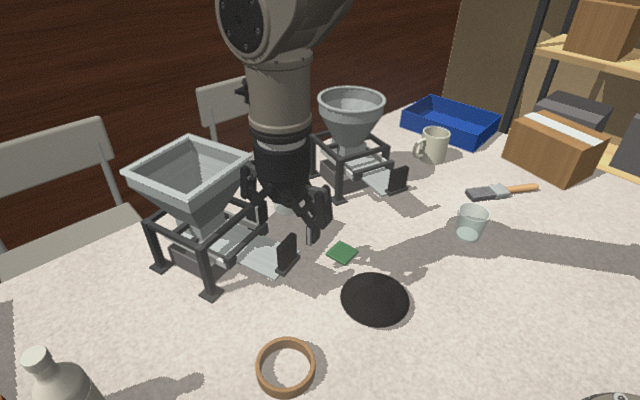

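View pics/t1.png

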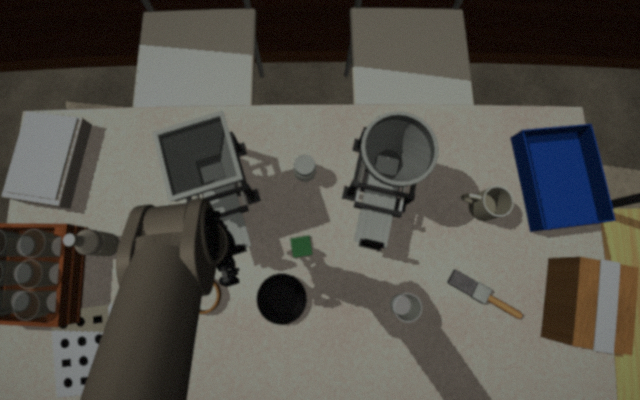

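The side view shows the open fingers, around (260,210) and (315,235), straddling the square plate at (287,245) from just above. That matches the plan. In the top view the arm hides the plate. Next: descend and close gently.

Run:
```python
from workcell import *
from h import *
r=servo_line(g,vel=.06,contact_N=10)
print(r);command_gripper(0.0,30)
s=get_state();print(s['time_s'],s['ee_pos'],s['wrist_force'],s['finger_gap'])
c=camera('side');cv2.imwrite('pics/s2.png',cv2.resize(c['img'][120:320,130:400,::-1],None,fx=2.5,fy=2.5))
```

```text
False
6.0833 [0.55559414 0.15125761 0.12321479] [1.85187276 0.66755022 0.73635202] 0.011485835678629529
```

View pics/s2.png

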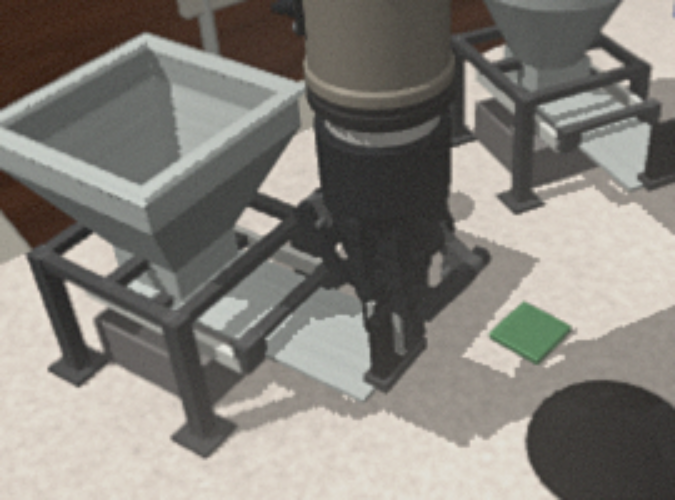

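The fingers hold the plate, at about (395,330) in the crop, with an 11.5 mm gap, which fits its 12 mm thickness. Now I'll pull, stopping on contact.

Run:
```python
from workcell import *
from h import *
p0=get_state()['ee_pos']
r=servo_line(p0-.085*d,vel=.05,contact_N=18)
s=get_state();print(r,s['time_s'],(p0-s['ee_pos'])@d,s['ee_pos'],s['wrist_force'],s['finger_gap'])
c=camera('side');cv2.imwrite('pics/s3.png',cv2.resize(c['img'][120:320,130:400,::-1],None,fx=2.5,fy=2.5))
```

```text
True 7.5 0.07449256292683533 [0.48441518 0.12918114 0.12320372] [ 3.3021564  -0.14548722 -0.57375843] 0.011646351362622102
```

View pics/s3.png

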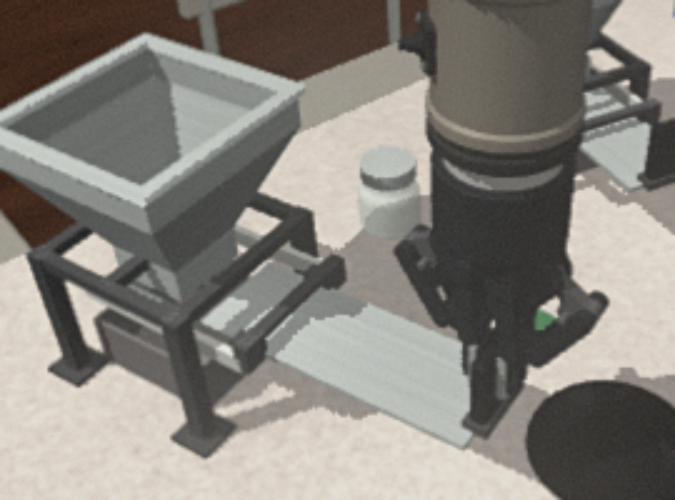

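It stopped on contact after 74.5 mm, against about 74 mm predicted, and the plate followed. Now I'll release, lift and check.

Run:
```python
from workcell import *
from h import *
command_gripper(0.085)
p=get_state()['ee_pos'];r=servo_line(p+[0,0,.13],vel=.12,contact_N=15)
print(r,get_state()['ee_pos'])
servo_line(get_state()['ee_pos']+[-.0,.12,.06],vel=.15)
wait(.3)
hc=np.array([.7418,.209,0])
for n,ub in(('side',(270,390,200,340)),('top',(180,260,230,300))):
    c=camera(n);save(c,n+'4');P=allw(c);Z=P[...,2]
    q=p.copy();m=(np.linalg.norm(P[...,:2]-p[:2],axis=-1)<.045)&(Z>.135)&(Z<.15)
    Q=P[m][:,:2]
    if len(Q)>4: print(n,len(Q),cv2.minAreaRect(Q.astype(np.float32)*1000))
    # round plate, before/after
    import pickle
    for cc in(pickle.load(open(n+'0.pkl','rb')),c):
        P=allw(cc);m=(P[...,2]>.135)&(P[...,2]<.15)&(P[...,1]<-.08)&(P[...,1]>-.25)&(P[...,0]<.62)&(P[...,0]>.5)
        Q=P[m][:,:2];print('round',len(Q),cv2.minAreaRect(Q.astype(np.float32)*1000) if len(Q)>4 else 0)
s=get_state();print(s['time_s'],s['wrist_force'],s['finger_gap'])
```

```text
False [0.48401997 0.12909314 0.25243301]
side 201 ((482.3270263671875, 128.84799194335938), (11.767772674560547, 43.55331039428711), 16.746427536010742)
round 110 ((565.428955078125, -158.1042022705078), (44.41981506347656, 12.73132610321045), 75.2444839477539)
round 110 ((565.5364990234375, -157.87109375), (43.81468963623047, 12.410480499267578), 76.0519027709961)
top 121 ((483.8023376464844, 128.53958129882812), (11.980744361877441, 43.41934585571289), 18.144269943237305)
round 117 ((567.9420776367188, -156.68612670898438), (42.89274597167969, 12.004079818725586), 75.61064147949219)
round 115 ((568.2525024414062, -156.26931762695312), (43.008785247802734, 12.058136940002441), 75.83735656738281)
10.925 [ 0.79340773  1.0550905  -0.04634823] 0.08502947585045764
```

View pics/side4.png

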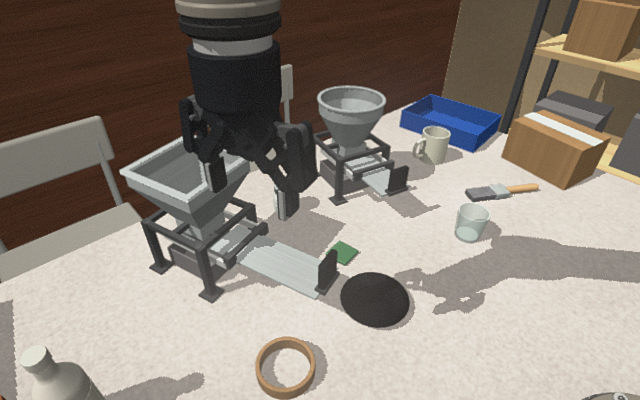

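The gate is drawn (plate now at (328,270)), the gripper is clear, and the plate is about 271 mm from the hopper centre, so about 91 mm drawn. The round gate hasn't moved.

```bash
python3 -c "
from workcell import *
job_done()"
```

```text
the job is handed in; nothing more can be done
```

I drew the square hopper's gate out to its end stop, released it there, and handed the job in at about 11 s of the 32 s allowed. `job_done()` gives no verdict, so the result rests on my own checks.

- **Pull:** I gripped the upright plate from above, across its thickness, and pulled 74.5 mm along the draw axis. The arm stopped on contact at the end stop (18 N threshold), against about 74 mm predicted.
- **Square gate:** After release, both cameras put the grip plate about 271 mm from the hopper centre. That is roughly 91 mm drawn against the 90 mm stop, within the roughly 2 mm calibration error.
- **Round gate:** Its grip plate measured within about 0.5 mm of where it started in both cameras.
- **Clearance:** The gripper was open and clear of everything, and the wrist force was only about 1 N. No check failed or disagreed.

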